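Close the glue press and hold its clamping lever

TASK

Fold the plywood leaf of the glue press all the way down flat onto the wood strips, then flip the safety catch all the way over to the right, out from under the clamp arm, and only after that pull the black-handled lever towards the robot as far as it goes. The lever springs back, so finish while holding it there with the gripper: do not let go. Leave the leaf down, the catch flipped, and the other things on the bench where they are.

Things in the scene. Friction and masses are not known exactly. Their poses are not given: they have to be found in the camera images.
- press: Glue press fixed to the bench: dark steel base 240 (x) x 280 (y) x 15 mm, turned up to 0.3 rad. Origin: centre of its underside. Press axes: x away from the robot, y left, z up; (x, y, z) below are mm in these axes. Left: wood strips under a plywood leaf hinged along the left side. Right: lever with black handle; nearer the robot, the catch.
- leaf (a joint): Angle of the plywood leaf, rad: 0 = flat on the strips (stop), grows as its free right edge rises; stop at 1.5, nearly upright. Starts 0.95 to 1.4. The hinge is stiff: it stays where left and takes 3 to 6 N to turn, pushed 85 mm from the hinge.
- leaf_hinge (a point): Middle of the leaf's hinge line, along press x at (-5, 105, 34), at half the leaf's thickness. The leaf is a board 190 along the hinge x 150 from hinge to free edge x 10 thick. It can be pushed over on its left (outer) face, which becomes its top, 39 mm high, when down.
- leaf_edge (a point): Middle of the leaf's free edge, 150 mm from the hinge line, at half thickness; at (-5, -45, 34) when down.
- catch (a joint): Angle of the steel safety catch, rad: 0 = upright, guarding (its prop stands a few mm under the clamp arm and blocks the lever); grows as its top is flipped over to the right (press -y); stop at 1.35, lying over to the right = fully flipped. Starts 0 to 0.08. Friction keeps it where left (about 2 N at the tab).
- catch_hinge (a point): Point on the catch's hinge line (which runs along press x) right below its thumb tab, at (-70, -70, 20).
- catch_tab (a point): Centre of the round end (14 mm across) of the catch's thumb tab, 93 mm from the hinge line; at (-70, -70, 113) when upright. The tab is a steel bar 14 (x) x 8 (y) mm, the part nearest the robot, free on both sides. The shorter prop, 62 mm long, is on the same shaft 57 mm farther from the robot, under the clamp arm.
- lever (a joint): Angle of the clamping lever, rad: 0 = at rest, leaning 0.25 away from the robot; grows as its handle is pulled towards the robot; stop at 0.75 (leaning 0.5 towards the robot), where its clamp arm lies level with the foot on the leaf. A spring returns it to 0: about 2 N at the handle to start, 6.5 N at the stop.
- lever_grip (a point): Where to take the lever: on the axis of its black round handle, 18 mm across, which sticks out 75 mm level to the right (press -y) from the top of the 12 mm steel rod. 170 mm from the pivot axis; at rest at (82, -116, 210), at the stop at (-42, -116, 194); 40 mm right of the rod. Can be pinched from above across press x; it turns in the fingers as the lever swings.
- lever_hinge (a point): Lever pivot, axis along press y, at (40, -70, 45). The clamp arm, 85 long, with a foot reaching left to y = -34, rises from it towards the robot at 0.75 rad when the lever rests (tip about 105 high) and comes down level when the lever is pulled.
- glue: White glue bottle, 56 mm across, 150 mm tall, standing left of the press; origin in it at its underside. Not part of the job: leave it in place.
- offcut: Small wood offcut 45 x 30 x 25 mm lying on the far right corner of the press base; origin in it at its underside. Not part of the job: leave it in place.
- sander: Cork sanding block 100 x 60 x 35 mm, on the table right of the press; origin in it at its underside. Not part of the job: leave it in place.
- hammer: Hammer lying beyond the press; origin in it at its underside. Not part of the job: leave it in place.
- tin: Open aluminium cup, 90 mm across, 90 mm tall; origin in it at its underside. Not part of the job: leave it in place.
- boardlet: Thin wood board 100 x 140 x 18 mm lying on the table; origin in it at its underside. Not part of the job: leave it in place.
- wrench: Wrench lying on the bench, right of the press and nearer the robot; origin in it at its underside. Not part of the job: leave it in place.

How it is judged (in metres and radians):
On the way, in this order (a step that is already met when the one before it is completed fails the run):
1. leaf folded down flat (value of joint leaf below 0.07 rad), for 0.2 s.
2. safety catch flipped over to the right (value of joint catch above 1.1 rad), for 0.2 s.
3. lever pulled to its stop (value of joint lever above 0.66 rad), for 0.2 s.
At the end, for the whole second after the job is handed in: The leaf is down within 0.08 rad, the catch is flipped by more than 1.0 rad, and the gripper's fingers (more than 2 N on the lever) keep the lever pulled past 0.66 of its 0.75 rad, still, through the last second (value of joint leaf below 0.08 rad and value of joint catch above 1 rad and value of joint lever above 0.66 rad and velocity of joint lever between -0.1 and 0.1 rad/s and contact force between the fingers and lever above 2 N); the arm keeps its last pose, push and grip.
It fails at once if the lever is forced while the catch still guards it (value of joint lever above 0.2 rad and value of joint catch below 0.7 rad).
It fails at once if another thing on the bench is shifted by more than 40 mm (distance of any of glue, offcut, sander, hammer, tin, boardlet, wrench from where it was at the start of the episode above 0.04 m).
It also fails if it takes over 64 s, if anything falls off the work surface, if the arm or the gripper's body presses on something with over 40 N, if the wrist force passes 120 N, or if a joint passes its speed limit or range.

ROBOT

A 6-joint arm with a two-finger parallel gripper is mounted at the origin on the work surface. World frame = base frame: x ahead of the robot, y to its left, z up, the work surface at z = 0. Lengths are in m, angles in degrees, forces in N, time in s.
With the tool pointing down it reaches from about 0.35 to 0.875 m from the base axis. Payload 4.2 kg.
Tool frame: the origin (TCP) lies between the finger pads; the fingertips stand 14 mm ahead of it and the grasp point (between the pads) lies 5 mm behind it; z points along the fingers, y is the line along which they close (so a half turn about z gives the same grasp; the last joint's range is limited). The gripper opens to 87 mm and grips with 3 to 60 N. Pads are 19 mm wide; open, the fingers measure 117 mm over their backs; the gripper's body (75 mm by 190 mm) begins 51 mm behind the grasp point.
Start: joints at [-56.803, 22.042, 0.453, 0, -68.411, -14.817], TCP at [0.197, -0.593, 0.237] pointing down, gripper open.
Joint ranges: [-179.83, 179.83], [-69.29, 118.12], [-61.27, 80.66], [-181.25, 117.63], [-171.15, -9.14], [-177.46, 177.46]. Speed limits (degrees/s): [159.86, 159.86, 180, 180, 180, 180].

INTERFACE

Orientations are given as a 3x3 rotation matrix whose columns are the frame's x, y, z axes.
In Python, from station import * gives the robot as it stands. The module is installed in compiled form; this text tells all that it offers.
- The arm moves only by the tool play_rows, never from a script. Its argument "steps" is a list of rows, each an object of numbers: "ax", "ay", "az": the turn, a rotation vector about the tool's x, y, z in degrees; "dx", "dy", "dz": the shift along the tool's x, y, z in mm; "claw": the finger opening in mm, from 0 to 87. A call has 1 to 20 rows; each row shifts and turns the commanded pose from where the row before left it, along the tool's axes as they then stand; what a row does not reach is not made up. A row lasts 1/10 s, in which the tool goes at most 50 mm and 8.59 degrees, less where a joint would pass 70% of its speed; a pose out of reach is approached as far as the arm can. A call with a gripper value outside its range is refused whole. The fingers move at their own pace and stop on an object; the grip force is fixed at half the most. Time passes only in rows, so rows that do not move let the fingers close. It gives the time, the measured TCP pose, the force, the opening and the grip force at its end, in the units of the state.
- sense(): the state, without advancing time (a new reading comes with each control period).
- capture(name): name is "side" or "top" or "wrist"; returns a dict with "frame" (384x512x3 uint8, blue, green, red), "range_z" (384x512 float32, m along the optical axis (not along the pixel's ray), 0 where there is no reading), "fx", "fy", "cx", "cy" (pixels), "xyz" and "rotation" of the camera in the world. Camera axes: x right, y down, z forward; pixel columns grow to the right and rows downward; lengths in m; the calibration is good to about 2 mm. A picture is of the moment at which its call begins.
- finish_job(): hands the job in; it is judged then, once.
The state is a dict: "time_s": time; "joints": joint angles; "joint_velocities": joint speeds; "effort": joint torques, N m; "tcp_pos": TCP position; "ee_rot": TCP orientation; "wrist_force": force on the tool from outside, world axes, zero at the start; "moment": the same for the moment, N m; "gripper_width": opening from 0.0 (shut) to 1.0 (fully open); "gripper_force": force on a finger pad.
Only numpy, scipy, OpenCV 4.12 (cv2) and the standard library are available. Lean on these libraries where they do the work, as an engineer would, in place of code of your own. Each camera call takes 0.05 s, during which the arm holds its last target. There are 200 camera calls.

## Working session

There is one attempt and no reset: what is moved stays moved. The work goes in short steps, Python scripts to look and compute and a tool call to move; the robot and the scene stay as the last step left them, time stands still between calls to the robot, and variables do not carry over. Pictures are saved under pics/ and viewed, at most 10 in all, crops included, and the job is handed in when it is done.

Besides the shell and the picture viewer there is one more tool, called after ">>>" as a command line: name --argument value ..., lists and objects as JSON in quotes. play_rows: Moves the arm, as the interface text tells. Its arguments: {"type":"object","properties":{"steps":{"type":"array"}},"required":["steps"]}

```bash
mkdir -p pics
cat > h.py <<'E'
from station import *
import numpy as np, cv2
def pts(c):
    z=c["range_z"]; v,u=np.mgrid[:z.shape[0],:z.shape[1]]
    P=np.stack([(u-c["cx"])/c["fx"]*z,(v-c["cy"])/c["fy"]*z,z],-1)
    W=P@np.array(c["rotation"]).T+np.array(c["xyz"]); W[z==0]=np.nan
    return W
E
python3 - <<'E'
from h import *
import pickle
for n in ("top","side"):
    c=capture(n); cv2.imwrite(f"pics/{n}0.png",c["frame"]); pickle.dump(c,open(n+"0.pkl","wb")); print(n,c["xyz"],np.round(c["rotation"],3).tolist(),c["fx"],c["cx"],c["cy"])
s=sense();print(s["tcp_pos"],np.round(s["ee_rot"],3).tolist(),s["wrist_force"])
E
```

```text
top [0.49052871 0.09362293 1.52445246] [[0.029, -0.996, 0.082], [-1.0, -0.03, -0.003], [0.006, -0.082, -0.997]] 411.29267451404473 259.11651315450695 191.09119250041414
side [ 0.33710565 -1.05757337  1.27044072] [[0.982, -0.118, 0.149], [-0.189, -0.683, 0.706], [0.019, -0.721, -0.693]] 471.03257380954665 245.52819578046157 183.32102466784025
[ 0.19689997 -0.59264773  0.23557592] [[-0.949, -0.315, -0.001], [-0.315, 0.949, 0.002], [0.0, 0.002, -1.0]] [ 0.36984071 -0.04398719 -0.61849196]
```

View pics/top0.png

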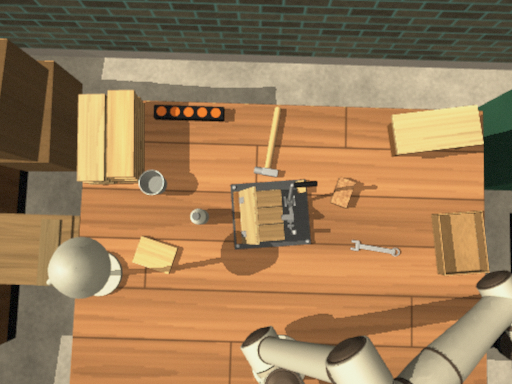

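View pics/side0.png

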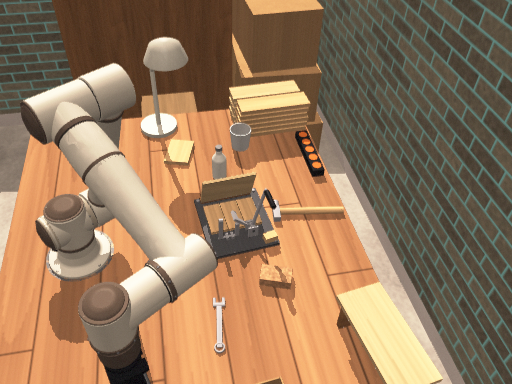

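The top view shows the press base at columns 231–311, rows 181–248, with the leaf raised along its left side and the lever handle at (307,184). Next I measure the base, leaf, handle and catch.

```bash
cat > m.py <<'E'
from h import *
import pickle
T=pickle.load(open("top0.pkl","rb"));S=pickle.load(open("side0.pkl","rb"))
out={}
for n,c in (("top",T),("side",S)):
    W=pts(c);f=c["frame"].astype(int);mx=f.max(2)
    dark=(mx<75)&(W[...,2]>0.003)&(W[...,2]<0.026)&(W[...,0]>.3)&(W[...,0]<.75)&(abs(W[...,1])<.35)
    k,l,st,_=cv2.connectedComponentsWithStats(dark.astype(np.uint8)); i=1+np.argmax(st[1:,4])
    m=l==i; p=W[m][:,:2].astype(np.float32)
    r=cv2.minAreaRect(p*1000);print(n,"base",st[i],r,np.nanmedian(W[m][:,2]))
    print(" corners",cv2.boxPoints(r).round().tolist())
    hm=(mx<50)&(W[...,2]>0.15)&(W[...,0]>.35)&(W[...,0]<.8)&(abs(W[...,1])<.3)
    k,l,st,_=cv2.connectedComponentsWithStats(hm.astype(np.uint8),connectivity=8)
    for j in range(1,k):
        if st[j,4]>12:
            q=W[l==j];print(" handle",st[j],np.nanmedian(q,0).round(3),np.nanmin(q,0).round(3),np.nanmax(q,0).round(3))
c=cv2.resize(T["frame"][165:260,215:325],None,fx=7,fy=6,interpolation=cv2.INTER_CUBIC)
cv2.imwrite("pics/topc.png",c[:600,:800])
c=cv2.resize(S["frame"][165:265,185:295],None,fx=6,fy=6,interpolation=cv2.INTER_CUBIC)
cv2.imwrite("pics/sidec.png",c)
E
python3 m.py
```

```text
top base [284 190  26  51 776] ((531.7764282226562, -50.7928352355957), (183.63758850097656, 92.27437591552734), 1.508991003036499) 0.014418884404744592
 corners [[439.0, -7.0], [441.0, -99.0], [625.0, -94.0], [622.0, -2.0]]
 handle [294 181  23   6  88] [ 0.626 -0.057  0.216] [ 0.618 -0.092  0.203] [ 0.637 -0.022  0.223]
side base [210 224  69  35 969] ((548.8250732421875, -45.7894401550293), (220.17100524902344, 107.12625885009766), 3.5731499195098877) 0.013289847899178087
 corners [[436.0, 1.0], [442.0, -106.0], [662.0, -92.0], [655.0, 15.0]]
 handle [264 191  12  17  64] [ 0.625 -0.068  0.215] [ 0.615 -0.098  0.209] [ 0.637 -0.024  0.22 ]
```

Run:
```python
import cv2,numpy as np
a=cv2.imread("pics/topc.png");b=cv2.imread("pics/sidec.png")
a=cv2.resize(a,(400,345));b=cv2.resize(b,(400,364))
o=np.zeros((364,800,3),np.uint8);o[:345,:400]=a;o[:,400:]=b;cv2.imwrite("pics/both.png",o)
```

```text
(no output)
```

View pics/both.png

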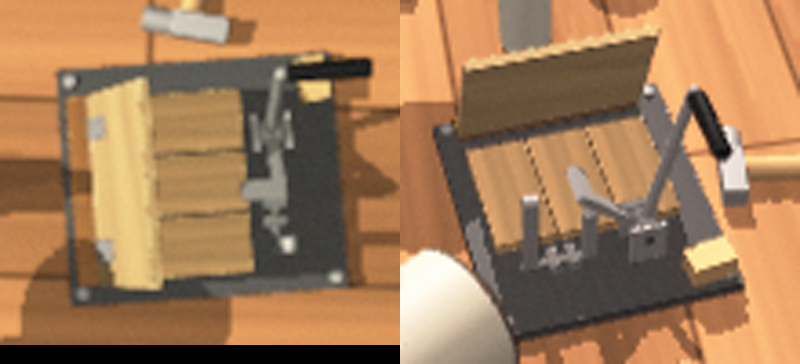

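The crop shows the base's four corners with bolts, the leaf raised on the left, the upright catch tab at (288,243) in the left crop and the handle at (330,68). The base is slightly rotated.

```bash
cat > m2.py <<'E'
from h import *
import pickle
from scipy.optimize import minimize_scalar
T=pickle.load(open("top0.pkl","rb"));S=pickle.load(open("side0.pkl","rb"))
P=[];
for c in (T,S):
    W=pts(c);f=c["frame"].astype(int);sat=f.max(2)-f.min(2)
    m=(sat<30)&(f.max(2)<130)&(W[...,2]>0.007)&(W[...,2]<0.022)&(W[...,0]>.4)&(W[...,0]<.7)&(W[...,1]>-.15)&(W[...,1]<.25)
    k,l,st,_=cv2.connectedComponentsWithStats(m.astype(np.uint8),connectivity=8)
    m=np.isin(l,[j for j in range(1,k) if st[j,4]>15]); p=W[m][:,:2]*1000
    r=cv2.minAreaRect(p.astype(np.float32)); print(r,cv2.boxPoints(r).round().tolist()); P.append(p)
r=cv2.minAreaRect(np.vstack(P).astype(np.float32));print("both",r)
# image-based corners (top): mask contour
W=pts(T)
# leaf: bright wood z .06+
for n,c in (("top",T),("side",S)):
    W=pts(c);f=c["frame"].astype(int)
    m=(W[...,2]>0.05)&(f[...,2]-f[...,0]>40)&(W[...,0]>.42)&(W[...,0]<.68)&(W[...,1]>0.04)&(W[...,1]<.25)
    q=W[m];print(n,"leaf",len(q),np.percentile(q,[1,50,99],axis=0).round(3).tolist())
    q=q-q.mean(0);u,s,v=np.linalg.svd(q,full_matrices=False);print(" n",v[2].round(3),s.round(3))
    g=(W[...,2]>0.085)&(f.max(2)-f.min(2)<30)&(W[...,0]>.42)&(W[...,0]<.55)&(W[...,1]>-.1)&(W[...,1]<.06)
    print(" tab?",W[g].round(3)[:40:2].tolist())
E
python3 m2.py
```

```text
((533.0066528320312, 46.008392333984375), (236.65463256835938, 277.995361328125), 5.386603355407715) [[402.0, 173.0], [428.0, -103.0], [664.0, -81.0], [638.0, 196.0]]
((553.3494262695312, 42.806129455566406), (279.3625183105469, 282.50445556640625), 5.643741130828857) [[400.0, 170.0], [428.0, -111.0], [706.0, -84.0], [678.0, 197.0]]
both ((553.2408447265625, 44.21232604980469), (278.9440002441406, 285.36895751953125), 5.962777137756348)
top leaf 850 [[0.428, 0.087, 0.054], [0.521, 0.116, 0.132], [0.612, 0.152, 0.179]]
 n [ 0.094 -0.921 -0.379] [1.581 1.192 0.067]
 tab? [[0.543, -0.021, 0.087], [0.539, -0.021, 0.087], [0.536, -0.02, 0.097], [0.536, -0.028, 0.091], [0.532, -0.024, 0.099], [0.532, -0.031, 0.094], [0.528, 0.004, 0.094], [0.528, -0.003, 0.099], [0.528, -0.01, 0.099], [0.529, -0.017, 0.096], [0.529, -0.023, 0.102], [0.529, -0.031, 0.1], [0.524, 0.004, 0.095], [0.525, -0.003, 0.097], [0.525, -0.01, 0.1], [0.525, -0.017, 0.097], [0.525, -0.024, 0.098], [0.525, -0.03, 0.105], [0.521, 0.004, 0.109], [0.521, -0.003, 0.102]]
side leaf 931 [[0.427, 0.086, 0.051], [0.519, 0.111, 0.122], [0.615, 0.142, 0.176]]
 n [ 0.091 -0.938 -0.334] [1.688 1.248 0.075]
 tab? [[0.518, 0.006, 0.105], [0.514, 0.006, 0.101], [0.52, 0.002, 0.104], [0.528, 0.008, 0.096], [0.516, -0.005, 0.107], [0.524, 0.003, 0.097], [0.516, -0.004, 0.102], [0.522, -0.011, 0.108], [0.515, -0.01, 0.103], [0.521, -0.012, 0.104], [0.53, -0.003, 0.092], [0.518, -0.013, 0.101], [0.524, -0.016, 0.103], [0.517, -0.018, 0.101], [0.523, -0.02, 0.102], [0.531, -0.018, 0.098], [0.52, -0.023, 0.101], [0.526, -0.024, 0.101], [0.468, -0.033, 0.118], [0.474, -0.035, 0.118]]
```

>>> play_rows --steps '[{"az":-7.7,"dz":-10,"claw":0},{"az":-7.7,"dz":-10,"claw":0},{"az":-7.7,"dz":-10,"claw":0},{"az":-7.7,"dz":-10,"claw":0},{"az":-7.7,"dz":-10,"claw":0},{"az":-7.7,"dz":-10,"claw":0},{"az":-7.7,"dz":-10,"claw":0},{"az":-7.7,"dz":-10,"claw":0},{"az":-7.7,"dz":-10,"claw":0},{"az":-7.7,"dz":-10,"claw":0}]'

```text
invalid input at $.steps[0]: expected keys ax, ay, az, dx, dy, dz, claw
```

```bash
cat >> h.py <<'E'
A=np.radians(5.39); O=np.array([533.,46.,0.]); Rp=np.array([[np.cos(A),-np.sin(A),0],[np.sin(A),np.cos(A),0],[0,0,1]])
def now():
    s=sense(); p=Rp.T@(np.array(s["tcp_pos"])*1000-O); R=np.array(s["ee_rot"])
    print("t",s["time_s"],"tcp press mm",p.round(1),"rot in press",(Rp.T@R).round(3).tolist(),"F",np.round(Rp.T@np.array(s["wrist_force"]),1),"w",s["gripper_width"],"gf",s["gripper_force"],"j",np.round(s["joints"],1))
    return p,R
def plan(goal):
    p,R=now(); print("goal",goal,"tool shift mm",(R.T@Rp@(np.array(goal)-p)).round(1))
E
python3 -c "
from h import *
# leaf: tip corner 120 mm left-out: TCP z = tip+14
plan([-5,125,300])
import numpy as np
for q in np.arange(1.2,-0.01,-.1):
    y=105-95*np.cos(q)+5*np.sin(q)+9.5; z=34+95*np.sin(q)+5*np.cos(q)+14; print(round(q,2),round(y,1),round(z,1))
"
```

```text
t 0.1 tcp press mm [-394.6 -604.3  235.6] rot in press [[-0.974, -0.225, -0.001], [-0.225, 0.974, 0.002], [0.0, 0.002, -1.0]] F [ 0.4 -0.1 -0.6] w 1.0050619349595222 gf 0.0 j [-56.8  22.1   0.4  -0.  -68.4 -14.8]
goal [-5, 125, 300] tool shift mm [-543.4  623.2  -63.3]
1.2 84.7 138.4
1.1 75.9 134.9
1.0 67.4 130.6
0.9 59.4 125.5
0.8 51.9 119.6
0.7 45.1 113.0
0.6 38.9 105.8
0.5 33.5 97.9
0.4 28.9 89.6
0.3 25.2 80.9
0.2 22.4 71.8
0.1 20.5 62.5
-0.0 19.5 53.0
```

All keys are needed in each row.

>>> play_rows --steps '[{"ax":0,"ay":0,"az":-7.7,"dx":0,"dy":0,"dz":-9,"claw":0},{"ax":0,"ay":0,"az":-7.7,"dx":0,"dy":0,"dz":-9,"claw":0},{"ax":0,"ay":0,"az":-7.7,"dx":0,"dy":0,"dz":-9,"claw":0},{"ax":0,"ay":0,"az":-7.7,"dx":0,"dy":0,"dz":-9,"claw":0},{"ax":0,"ay":0,"az":-7.7,"dx":0,"dy":0,"dz":-9,"claw":0},{"ax":0,"ay":0,"az":-7.7,"dx":0,"dy":0,"dz":-9,"claw":0},{"ax":0,"ay":0,"az":-7.7,"dx":0,"dy":0,"dz":-9,"claw":0},{"ax":0,"ay":0,"az":-7.7,"dx":0,"dy":0,"dz":-9,"claw":0},{"ax":0,"ay":0,"az":-7.7,"dx":0,"dy":0,"dz":-9,"claw":0},{"ax":0,"ay":0,"az":-7.7,"dx":0,"dy":0,"dz":-9,"claw":0}]'

```text
time_s: 1.1
tcp_pos: [0.197, -0.5928, 0.3262]
ee_rot: [[0.099, -0.995, -0.0], [-0.995, -0.099, 0.001], [-0.001, 0.0, -1.0]]
wrist_force: [-1.0, 0.2, -0.9]
gripper_width: 0.176
gripper_force: 0.0
```

```bash
python3 -c "
from h import *
plan([-5,125,300])"
```

```text
t 1.1 tcp press mm [-394.5 -604.4  326.2] rot in press [[0.005, -1.0, -0.0], [-1.0, -0.005, 0.001], [-0.001, 0.0, -1.0]] F [-0.9  0.3 -0.9] w 0.17572834678463636 gf 0.0 j [-56.8  19.6   9.4  -0.  -80.   62.5]
goal [-5, 125, 300] tool shift mm [-727.3 -393.4   27.1]
```

>>> play_rows --steps '[{"ax":0,"ay":0,"az":0,"dx":-36.4,"dy":-19.7,"dz":0,"claw":0},{"ax":0,"ay":0,"az":0,"dx":-36.4,"dy":-19.7,"dz":0,"claw":0},{"ax":0,"ay":0,"az":0,"dx":-36.4,"dy":-19.7,"dz":0,"claw":0},{"ax":0,"ay":0,"az":0,"dx":-36.4,"dy":-19.7,"dz":0,"claw":0},{"ax":0,"ay":0,"az":0,"dx":-36.4,"dy":-19.7,"dz":0,"claw":0},{"ax":0,"ay":0,"az":0,"dx":-36.4,"dy":-19.7,"dz":0,"claw":0},{"ax":0,"ay":0,"az":0,"dx":-36.4,"dy":-19.7,"dz":0,"claw":0},{"ax":0,"ay":0,"az":0,"dx":-36.4,"dy":-19.7,"dz":0,"claw":0},{"ax":0,"ay":0,"az":0,"dx":-36.4,"dy":-19.7,"dz":0,"claw":0},{"ax":0,"ay":0,"az":0,"dx":-36.4,"dy":-19.7,"dz":0,"claw":0},{"ax":0,"ay":0,"az":0,"dx":-36.4,"dy":-19.7,"dz":0,"claw":0},{"ax":0,"ay":0,"az":0,"dx":-36.4,"dy":-19.7,"dz":0,"claw":0},{"ax":0,"ay":0,"az":0,"dx":-36.4,"dy":-19.7,"dz":0,"claw":0},{"ax":0,"ay":0,"az":0,"dx":-36.4,"dy":-19.7,"dz":0,"claw":0},{"ax":0,"ay":0,"az":0,"dx":-36.4,"dy":-19.7,"dz":0,"claw":0},{"ax":0,"ay":0,"az":0,"dx":-36.4,"dy":-19.7,"dz":0,"claw":0},{"ax":0,"ay":0,"az":0,"dx":-36.4,"dy":-19.7,"dz":0,"claw":0},{"ax":0,"ay":0,"az":0,"dx":-36.4,"dy":-19.7,"dz":0,"claw":0},{"ax":0,"ay":0,"az":0,"dx":-36.4,"dy":-19.7,"dz":0,"claw":0},{"ax":0,"ay":0,"az":0,"dx":-36.4,"dy":-19.7,"dz":0,"claw":0}]'

```text
time_s: 3.1
tcp_pos: [0.5212, 0.1703, 0.3261]
ee_rot: [[0.094, -0.996, -0.001], [-0.996, -0.094, -0.0], [0.0, 0.001, -1.0]]
wrist_force: [0.7, -0.5, 0.7]
gripper_width: 0.01
gripper_force: 0.0
```

```bash
python3 -c "
from h import *
plan([-5,125,140])"
```

```text
t 3.1 tcp press mm [-1.000e-01  1.248e+02  3.261e+02] rot in press [[0.0, -1.0, -0.001], [-1.0, -0.0, -0.0], [0.0, 0.001, -1.0]] F [ 0.7 -0.6  0.7] w 0.009910586348883902 gf 0.0 j [ 35.   11.6  -1.4  -0.  -77.  -29.6]
goal [-5, 125, 140] tool shift mm [ -0.2   4.8 186.1]
```

>>> play_rows --steps '[{"ax":0,"ay":0,"az":0,"dx":0,"dy":0,"dz":23,"claw":0},{"ax":0,"ay":0,"az":0,"dx":0,"dy":0,"dz":23,"claw":0},{"ax":0,"ay":0,"az":0,"dx":0,"dy":0,"dz":23,"claw":0},{"ax":0,"ay":0,"az":0,"dx":0,"dy":0,"dz":23,"claw":0},{"ax":0,"ay":0,"az":0,"dx":0,"dy":0,"dz":23,"claw":0},{"ax":0,"ay":0,"az":0,"dx":0,"dy":0,"dz":23,"claw":0},{"ax":0,"ay":0,"az":0,"dx":0,"dy":0,"dz":23,"claw":0},{"ax":0,"ay":0,"az":0,"dx":0,"dy":5,"dz":25,"claw":0},{"ax":0,"ay":0,"az":0,"dx":10,"dy":0,"dz":0,"claw":0},{"ax":0,"ay":0,"az":0,"dx":10,"dy":0,"dz":0,"claw":0},{"ax":0,"ay":0,"az":0,"dx":10,"dy":0,"dz":0,"claw":0},{"ax":0,"ay":0,"az":0,"dx":10,"dy":0,"dz":1.6,"claw":0},{"ax":0,"ay":0,"az":0,"dx":8.8,"dy":0,"dz":3.5,"claw":0},{"ax":0,"ay":0,"az":0,"dx":8.5,"dy":0,"dz":4.3,"claw":0},{"ax":0,"ay":0,"az":0,"dx":8,"dy":0,"dz":5.1,"claw":0}]'

```text
time_s: 4.6
tcp_pos: [0.5235, 0.103, 0.1267]
ee_rot: [[0.094, -0.996, 0.003], [-0.996, -0.094, 0.001], [-0.001, -0.003, -1.0]]
wrist_force: [1.6, 3.9, 1.7]
gripper_width: 0.002
gripper_force: 1.7
```

```bash
python3 -c "
from h import *
plan([-5,59.4,125.5])
c=capture('side');cv2.imwrite('pics/s1.png',cv2.resize(c['frame'][120:280,150:320],None,fx=3,fy=3))"
```

```text
t 4.6 tcp press mm [ -4.1  57.6 126.7] rot in press [[0.0, -1.0, 0.003], [-1.0, -0.0, 0.001], [-0.001, -0.003, -1.0]] F [1.9 3.7 1.7] w 0.002123306975144778 gf 1.7035503769875504 j [ 28.6  19.4 -21.2   0.  -49.2 -23.2]
goal [-5, 59.4, 125.5] tool shift mm [-1.8  0.9  1.2]
```

View pics/s1.png

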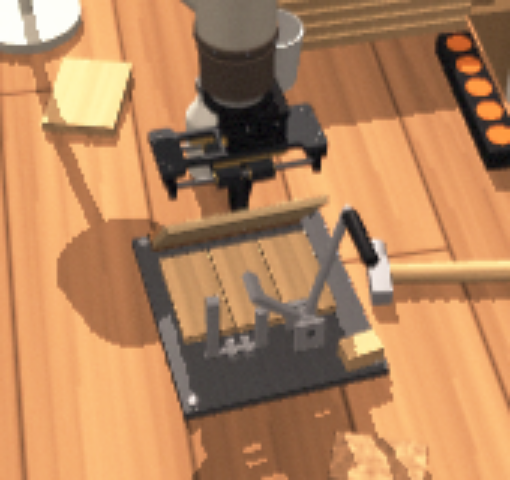

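The fingers (about (238,195)) push the leaf's outer face and it is folding over. I continue the arc down to flat.

>>> play_rows --steps '[{"ax":0,"ay":0,"az":0,"dx":6,"dy":0,"dz":6.5,"claw":0},{"ax":0,"ay":0,"az":0,"dx":6.8,"dy":0,"dz":6.6,"claw":0},{"ax":0,"ay":0,"az":0,"dx":6.2,"dy":0,"dz":7.2,"claw":0},{"ax":0,"ay":0,"az":0,"dx":5.4,"dy":0,"dz":7.9,"claw":0},{"ax":0,"ay":0,"az":0,"dx":4.6,"dy":0,"dz":8.3,"claw":0},{"ax":0,"ay":0,"az":0,"dx":3.7,"dy":0,"dz":8.7,"claw":0},{"ax":0,"ay":0,"az":0,"dx":2.8,"dy":0,"dz":9,"claw":0},{"ax":0,"ay":0,"az":0,"dx":1.9,"dy":0,"dz":9.3,"claw":0},{"ax":0,"ay":0,"az":0,"dx":1,"dy":0,"dz":6,"claw":0},{"ax":0,"ay":0,"az":0,"dx":0,"dy":0,"dz":3,"claw":0},{"ax":0,"ay":0,"az":0,"dx":0,"dy":0,"dz":0,"claw":0}]'

```text
time_s: 5.75
tcp_pos: [0.5249, 0.0645, 0.0534]
ee_rot: [[0.094, -0.996, -0.002], [-0.996, -0.094, -0.001], [0.001, 0.003, -1.0]]
wrist_force: [0.4, -0.0, 4.5]
gripper_width: 0.006
gripper_force: 2.4
```

```bash
python3 -c "
from h import *
plan([-5,19.5,53])"
```

```text
t 5.75 tcp press mm [-6.4 19.2 53.4] rot in press [[-0.0, -1.0, -0.003], [-1.0, 0.0, -0.001], [0.001, 0.003, -1.0]] F [ 0.4 -0.1  4.5] w 0.006361846400110202 gf 2.406629263314244 j [ 24.6  25.  -25.9   0.  -39.4 -19.2]
goal [-5, 19.5, 53] tool shift mm [-0.3 -1.4  0.4]
```

Press slightly more to confirm the stop, then hold.

>>> play_rows --steps '[{"ax":0,"ay":0,"az":0,"dx":0,"dy":0,"dz":1.5,"claw":0},{"ax":0,"ay":0,"az":0,"dx":0,"dy":0,"dz":1.5,"claw":0},{"ax":0,"ay":0,"az":0,"dx":0,"dy":0,"dz":0,"claw":0},{"ax":0,"ay":0,"az":0,"dx":0,"dy":0,"dz":0,"claw":0}]'

```text
time_s: 6.15
tcp_pos: [0.5249, 0.0645, 0.0532]
ee_rot: [[0.095, -0.995, -0.001], [-0.995, -0.095, -0.001], [0.001, 0.002, -1.0]]
wrist_force: [-5.3, 0.3, 22.2]
gripper_width: 0.004
gripper_force: 11.2
```

```bash
python3 -c "
from h import *
plan([-5,30,190])
import numpy as np
for q in np.arange(0,1.41,.1):
    y=-70-75*np.sin(q)+4*np.cos(q)+9.5; z=20+75*np.cos(q)+4*np.sin(q)+14; print(round(q,2),round(y,1),round(z,1))
"
```

```text
t 6.15 tcp press mm [-6.3 19.2 53.2] rot in press [[0.001, -1.0, -0.002], [-1.0, -0.001, -0.001], [0.001, 0.002, -1.0]] F [-5.3  0.8 22.2] w 0.0035979481898692728 gf 11.20735498610884 j [ 24.6  25.  -25.9   0.1 -39.2 -19.2]
goal [-5, 30, 190] tool shift mm [ -10.6   -1.1 -136.8]
0.0 -56.5 109.0
0.1 -64.0 109.0
0.2 -71.5 108.3
0.3 -78.8 106.8
0.4 -86.0 104.6
0.5 -92.9 101.7
0.6 -99.5 98.2
0.7 -105.8 93.9
0.8 -111.5 89.1
0.9 -116.8 83.8
1.0 -121.4 77.9
1.1 -125.5 71.6
1.2 -129.0 64.9
1.3 -131.7 57.9
1.4 -133.7 50.7
```

>>> play_rows --steps '[{"ax":0,"ay":0,"az":0,"dx":0,"dy":0,"dz":-18,"claw":0},{"ax":0,"ay":0,"az":0,"dx":0,"dy":0,"dz":-30,"claw":0},{"ax":0,"ay":0,"az":0,"dx":0,"dy":0,"dz":-30,"claw":0},{"ax":0,"ay":0,"az":0,"dx":0,"dy":0,"dz":-30,"claw":0},{"ax":0,"ay":0,"az":0,"dx":0,"dy":0,"dz":-30,"claw":0},{"ax":0,"ay":0,"az":0,"dx":18,"dy":23,"dz":0,"claw":0},{"ax":0,"ay":0,"az":0,"dx":18,"dy":23,"dz":0,"claw":0},{"ax":0,"ay":0,"az":0,"dx":15,"dy":23,"dz":0,"claw":0},{"ax":0,"ay":0,"az":0,"dx":0,"dy":0,"dz":20,"claw":0},{"ax":0,"ay":0,"az":0,"dx":0,"dy":0,"dz":20,"claw":0},{"ax":0,"ay":0,"az":0,"dx":0,"dy":0,"dz":20,"claw":0},{"ax":0,"ay":0,"az":0,"dx":0,"dy":0,"dz":20,"claw":0},{"ax":0,"ay":0,"az":0,"dx":0,"dy":0,"dz":0,"claw":0}]'

```text
time_s: 7.45
tcp_pos: [0.458, 0.0067, 0.1053]
ee_rot: [[0.092, -0.996, -0.01], [-0.996, -0.092, -0.003], [0.002, 0.01, -1.0]]
wrist_force: [0.7, -0.9, 0.4]
gripper_width: 0.005
gripper_force: 0.0
```

```bash
python3 -c "
from h import *
plan([-74,-54,109])
c=capture('side');W=pts(c);a=c['frame'][140:270,180:300];cv2.imwrite('pics/s2.png',cv2.resize(a,None,fx=4,fy=4))"
```

```text
t 7.45 tcp press mm [-78.3 -32.1 105.3] rot in press [[-0.001, -1.0, -0.01], [-1.0, 0.002, -0.002], [0.002, 0.01, -1.0]] F [ 0.7 -0.9  0.4] w 0.004791856630184635 gf 0.0 j [ 21.2  14.9 -32.1  -0.1 -43.6 -15.8]
goal [-74, -54, 109] tool shift mm [21.9 -4.3 -3.7]
```

View pics/s2.png

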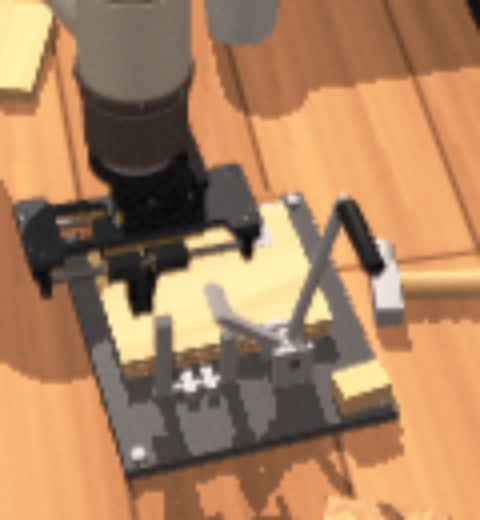

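The leaf lies flat on the strips, and the fingertips (140,300) stand left of the upright tab (163,345). Now I sweep the catch to the right.

>>> play_rows --steps '[{"ax":0,"ay":0,"az":0,"dx":11,"dy":-2,"dz":-2,"claw":0},{"ax":0,"ay":0,"az":0,"dx":11,"dy":-2,"dz":-1,"claw":0},{"ax":0,"ay":0,"az":0,"dx":9.5,"dy":0,"dz":0,"claw":0},{"ax":0,"ay":0,"az":0,"dx":8,"dy":0,"dz":0.7,"claw":0},{"ax":0,"ay":0,"az":0,"dx":7.3,"dy":0,"dz":1.5,"claw":0},{"ax":0,"ay":0,"az":0,"dx":7.2,"dy":0,"dz":2.2,"claw":0},{"ax":0,"ay":0,"az":0,"dx":6.9,"dy":0,"dz":2.9,"claw":0},{"ax":0,"ay":0,"az":0,"dx":6.6,"dy":0,"dz":3.5,"claw":0},{"ax":0,"ay":0,"az":0,"dx":6.3,"dy":0,"dz":4.3,"claw":0},{"ax":0,"ay":0,"az":0,"dx":5.7,"dy":0,"dz":4.8,"claw":0},{"ax":0,"ay":0,"az":0,"dx":5.3,"dy":0,"dz":5.3,"claw":0}]'

```text
time_s: 8.6
tcp_pos: [0.4738, -0.0769, 0.0859]
ee_rot: [[0.094, -0.996, -0.0], [-0.996, -0.094, -0.0], [0.0, 0.0, -1.0]]
wrist_force: [0.4, 0.2, 1.0]
gripper_width: 0.005
gripper_force: 0.6
```

```bash
python3 -c "
from h import *
plan([-74,-118,83.8])"
```

```text
t 8.6 tcp press mm [ -70.4 -116.8   85.9] rot in press [[-0.0, -1.0, -0.0], [-1.0, 0.0, -0.0], [0.0, 0.0, -1.0]] F [0.5 0.1 1. ] w 0.0053573932559986175 gf 0.5670210973767098 j [ 10.2  18.2 -30.9   0.  -40.9  -4.9]
goal [-74, -118, 83.8] tool shift mm [1.2 3.6 2.1]
```

>>> play_rows --steps '[{"ax":0,"ay":0,"az":0,"dx":5,"dy":0,"dz":7.5,"claw":0},{"ax":0,"ay":0,"az":0,"dx":4.1,"dy":0,"dz":6.5,"claw":0},{"ax":0,"ay":0,"az":0,"dx":3.5,"dy":0,"dz":6.7,"claw":0},{"ax":0,"ay":0,"az":0,"dx":2.7,"dy":0,"dz":7,"claw":0},{"ax":0,"ay":0,"az":0,"dx":1.5,"dy":0,"dz":5,"claw":0},{"ax":0,"ay":0,"az":0,"dx":0,"dy":0,"dz":3,"claw":0},{"ax":0,"ay":0,"az":0,"dx":0,"dy":0,"dz":0,"claw":0},{"ax":0,"ay":0,"az":0,"dx":0,"dy":0,"dz":0,"claw":0}]'

```text
time_s: 9.4
tcp_pos: [0.4755, -0.0932, 0.0531]
ee_rot: [[0.095, -0.995, 0.0], [-0.995, -0.095, -0.001], [0.001, 0.0, -1.0]]
wrist_force: [-6.8, 2.4, 22.4]
gripper_width: 0.011
gripper_force: 11.5
```

```bash
python3 -c "
from h import *
plan([-72,-134,52])"
```

```text
t 9.4 tcp press mm [ -70.4 -133.2   53.1] rot in press [[0.001, -1.0, -0.0], [-1.0, -0.001, -0.001], [0.001, 0.0, -1.0]] F [-6.5  3.  22.4] w 0.011432058844809226 gf 11.477492734557018 j [  8.2  21.6 -32.2   0.1 -36.2  -2.8]
goal [-72, -134, 52] tool shift mm [0.8 1.6 1.1]
```

>>> play_rows --steps '[{"ax":0,"ay":0,"az":0,"dx":0,"dy":0,"dz":-20,"claw":0},{"ax":0,"ay":0,"az":0,"dx":-3,"dy":0,"dz":-30,"claw":0},{"ax":0,"ay":0,"az":0,"dx":-3,"dy":0,"dz":-40,"claw":0},{"ax":0,"ay":0,"az":0,"dx":-3,"dy":0,"dz":-40,"claw":0},{"ax":0,"ay":0,"az":0,"dx":-3,"dy":0,"dz":-40,"claw":0},{"ax":0,"ay":0,"az":0,"dx":-3,"dy":0,"dz":-45,"claw":87},{"ax":0,"ay":0,"az":0,"dx":-2,"dy":-15,"dz":0,"claw":87},{"ax":0,"ay":0,"az":0,"dx":0,"dy":-27,"dz":0,"claw":87},{"ax":0,"ay":0,"az":0,"dx":0,"dy":-27,"dz":0,"claw":87},{"ax":0,"ay":0,"az":0,"dx":0,"dy":-27,"dz":0,"claw":87},{"ax":0,"ay":0,"az":0,"dx":0,"dy":-27,"dz":0,"claw":87},{"ax":0,"ay":0,"az":0,"dx":0,"dy":-27,"dz":0,"claw":87},{"ax":0,"ay":0,"az":0,"dx":0,"dy":0,"dz":0,"claw":87},{"ax":0,"ay":0,"az":0,"dx":0,"dy":0,"dz":0,"claw":87},{"ax":0,"ay":0,"az":0,"dx":0,"dy":0,"dz":0,"claw":87}]'

```text
time_s: 10.9
tcp_pos: [0.6223, -0.0621, 0.265]
ee_rot: [[0.094, -0.996, -0.002], [-0.996, -0.094, 0.0], [-0.0, 0.002, -1.0]]
wrist_force: [-0.0, -0.1, 0.2]
gripper_width: 0.833
gripper_force: 0.0
```

```bash
python3 -c "
from h import *
plan([82,-116,205])
c=capture('side');a=c['frame'][110:270,180:310];cv2.imwrite('pics/s3.png',cv2.resize(a,None,fx=3.5,fy=3.5))
for q in np.arange(0,.81,.075):
    print(round(q,3),(40+170*np.sin(.25-q)).round(1),(45+170*np.cos(.25-q)-5).round(1))"
```

```text
t 10.9 tcp press mm [  78.8 -116.   265. ] rot in press [[-0.0, -1.0, -0.002], [-1.0, 0.0, 0.0], [-0.0, 0.002, -1.0]] F [-0.  -0.1  0.2] w 0.8329638070434965 gf 0.0 j [  9.1  21.2   3.2  -0.  -72.1  -3.7]
goal [82, -116, 205] tool shift mm [-0.  -3.3 60. ]
0.0 82.1 204.7
0.075 69.6 207.4
0.15 57.0 209.2
0.225 44.2 209.9
0.3 31.5 209.8
0.375 18.8 208.7
0.45 6.2 206.6
0.525 -6.2 203.6
0.6 -18.3 199.7
0.675 -30.1 194.9
0.75 -41.5 189.2
```

View pics/s3.png

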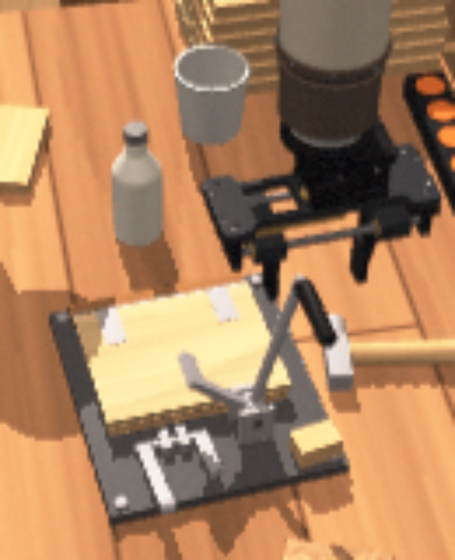

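The catch lies flipped to the right (tab at (155,480)), the leaf is flat, and the open fingers straddle above the handle at (318,310). Now I descend and grip.

>>> play_rows --steps '[{"ax":0,"ay":0,"az":0,"dx":0,"dy":-3,"dz":15,"claw":87},{"ax":0,"ay":0,"az":0,"dx":0,"dy":0,"dz":15,"claw":87},{"ax":0,"ay":0,"az":0,"dx":0,"dy":0,"dz":15,"claw":87},{"ax":0,"ay":0,"az":0,"dx":0,"dy":0,"dz":15,"claw":87},{"ax":0,"ay":0,"az":0,"dx":0,"dy":0,"dz":0,"claw":0},{"ax":0,"ay":0,"az":0,"dx":0,"dy":0,"dz":0,"claw":0},{"ax":0,"ay":0,"az":0,"dx":0,"dy":0,"dz":0,"claw":0},{"ax":0,"ay":0,"az":0,"dx":0,"dy":0,"dz":0,"claw":0},{"ax":0,"ay":0,"az":0,"dx":0,"dy":0,"dz":0,"claw":0},{"ax":0,"ay":0,"az":0,"dx":0,"dy":0,"dz":0,"claw":0},{"ax":0,"ay":0,"az":0,"dx":0,"dy":0,"dz":0,"claw":0},{"ax":0,"ay":0,"az":0,"dx":0,"dy":0,"dz":0,"claw":0},{"ax":0,"ay":0,"az":0,"dx":0,"dy":0,"dz":0,"claw":0}]'

```text
time_s: 12.25
tcp_pos: [0.6262, -0.0618, 0.2056]
ee_rot: [[0.094, -0.996, -0.0], [-0.996, -0.094, -0.0], [0.0, 0.0, -1.0]]
wrist_force: [0.2, 0.1, 0.7]
gripper_width: 0.263
gripper_force: 0.0
```

```bash
python3 -c "
from h import *
plan([82,-116,205])"
```

```text
t 12.25 tcp press mm [  82.6 -116.1  205.6] rot in press [[-0.0, -1.0, -0.0], [-1.0, 0.0, -0.0], [0.0, 0.0, -1.0]] F [0.2 0.1 0.7] w 0.2630972204167908 gf 0.0 j [  9.1  23.7  -1.5   0.  -64.8  -3.7]
goal [82, -116, 205] tool shift mm [-0.1  0.6  0.6]
```

>>> play_rows --steps '[{"ax":0,"ay":0,"az":0,"dx":0,"dy":0,"dz":0,"claw":0},{"ax":0,"ay":0,"az":0,"dx":0,"dy":0,"dz":0,"claw":0},{"ax":0,"ay":0,"az":0,"dx":0,"dy":0,"dz":0,"claw":0},{"ax":0,"ay":0,"az":0,"dx":0,"dy":0,"dz":0,"claw":0},{"ax":0,"ay":0,"az":0,"dx":0,"dy":0,"dz":0,"claw":0}]'

```text
time_s: 12.75
tcp_pos: [0.6266, -0.0618, 0.2058]
ee_rot: [[0.094, -0.996, 0.001], [-0.996, -0.094, 0.0], [0.0, -0.001, -1.0]]
wrist_force: [2.9, -0.1, -0.4]
gripper_width: 0.199
gripper_force: 30.0
```

>>> play_rows --steps '[{"ax":0,"ay":0,"az":0,"dx":0,"dy":12.5,"dz":-2.7,"claw":0},{"ax":0,"ay":0,"az":0,"dx":0,"dy":12.6,"dz":-1.8,"claw":0},{"ax":0,"ay":0,"az":0,"dx":0,"dy":12.8,"dz":-0.7,"claw":0},{"ax":0,"ay":0,"az":0,"dx":0,"dy":12.7,"dz":0.1,"claw":0},{"ax":0,"ay":0,"az":0,"dx":0,"dy":12.7,"dz":1.1,"claw":0},{"ax":0,"ay":0,"az":0,"dx":0,"dy":12.6,"dz":2.1,"claw":0}]'

```text
time_s: 13.35
tcp_pos: [0.5546, -0.0689, 0.211]
ee_rot: [[0.095, -0.995, 0.013], [-0.995, -0.095, -0.0], [0.001, -0.013, -1.0]]
wrist_force: [6.3, -0.0, 3.8]
gripper_width: 0.197
gripper_force: 30.0
```

```bash
python3 -c "
from h import *
plan([6.2,-116,206.6])"
```

```text
t 13.35 tcp press mm [  10.7 -116.4  211. ] rot in press [[0.001, -1.0, 0.013], [-1.0, -0.001, -0.001], [0.001, -0.013, -1.0]] F [ 6.3 -0.6  3.8] w 0.19729237094752491 gf 29.997478723526 j [  9.6  16.4 -11.8   0.2 -61.   -4.2]
goal [6.2, -116, 206.6] tool shift mm [-0.4  4.6  4.3]
```

Gripped (18 mm) and following well. I pull on to the stop, slightly past.

>>> play_rows --steps '[{"ax":0,"ay":0,"az":0,"dx":0,"dy":12.4,"dz":3,"claw":0},{"ax":0,"ay":0,"az":0,"dx":0,"dy":12.1,"dz":3.9,"claw":0},{"ax":0,"ay":0,"az":0,"dx":0,"dy":11.8,"dz":4.8,"claw":0},{"ax":0,"ay":0,"az":0,"dx":0,"dy":8,"dz":4,"claw":0},{"ax":0,"ay":0,"az":0,"dx":0,"dy":4,"dz":2,"claw":0},{"ax":0,"ay":0,"az":0,"dx":0,"dy":1,"dz":0,"claw":0},{"ax":0,"ay":0,"az":0,"dx":0,"dy":0,"dz":0,"claw":0},{"ax":0,"ay":0,"az":0,"dx":0,"dy":0,"dz":0,"claw":0},{"ax":0,"ay":0,"az":0,"dx":0,"dy":0,"dz":0,"claw":0},{"ax":0,"ay":0,"az":0,"dx":0,"dy":0,"dz":0,"claw":0},{"ax":0,"ay":0,"az":0,"dx":0,"dy":0,"dz":0,"claw":0}]'

```text
time_s: 14.45
tcp_pos: [0.506, -0.0732, 0.193]
ee_rot: [[0.095, -0.995, 0.012], [-0.995, -0.095, 0.0], [0.001, -0.012, -1.0]]
wrist_force: [7.3, -0.0, 4.7]
gripper_width: 0.198
gripper_force: 30.0
```

```bash
python3 -c "
from h import *
plan([-41.5,-116,189.2]); print(sense()['joint_velocities'])
c=capture('side');a=c['frame'][110:270,180:310];cv2.imwrite('pics/s4.png',cv2.resize(a,None,fx=3.5,fy=3.5))"
```

```text
t 14.45 tcp press mm [ -38.1 -116.1  193. ] rot in press [[0.001, -1.0, 0.012], [-1.0, -0.001, -0.001], [0.001, -0.012, -1.0]] F [ 7.3 -0.7  4.7] w 0.19795527654813957 gf 29.995529651641846 j [ 10.   12.9 -19.6   0.1 -56.9  -4.7]
goal [-41.5, -116, 189.2] tool shift mm [-0.1  3.5  3.7]
[ 0.05509884  0.03544422  0.02120707  0.07058943  0.01554658 -0.02923665]
```

View pics/s4.png

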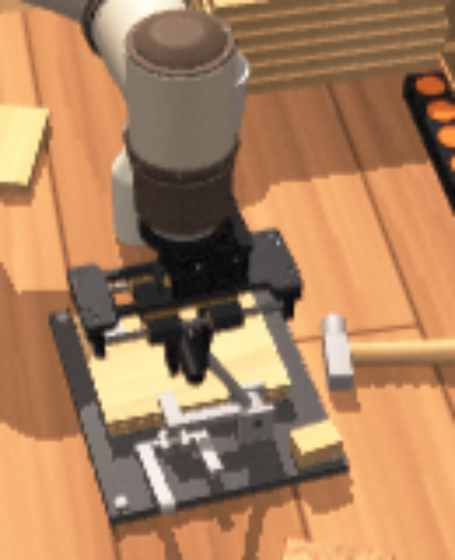

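The clamp arm is nearly level (165–250, ~410) with the handle in the fingers, and the catch is still flipped. I add a few mm to seat it on the stop.

>>> play_rows --steps '[{"ax":0,"ay":0,"az":0,"dx":0,"dy":2,"dz":1,"claw":0},{"ax":0,"ay":0,"az":0,"dx":0,"dy":2,"dz":1,"claw":0},{"ax":0,"ay":0,"az":0,"dx":0,"dy":1,"dz":0,"claw":0},{"ax":0,"ay":0,"az":0,"dx":0,"dy":0,"dz":0,"claw":0},{"ax":0,"ay":0,"az":0,"dx":0,"dy":0,"dz":0,"claw":0},{"ax":0,"ay":0,"az":0,"dx":0,"dy":0,"dz":0,"claw":0},{"ax":0,"ay":0,"az":0,"dx":0,"dy":0,"dz":0,"claw":0},{"ax":0,"ay":0,"az":0,"dx":0,"dy":0,"dz":0,"claw":0},{"ax":0,"ay":0,"az":0,"dx":0,"dy":0,"dz":0,"claw":0},{"ax":0,"ay":0,"az":0,"dx":0,"dy":0,"dz":0,"claw":0}]'

```text
time_s: 15.5
tcp_pos: [0.5037, -0.0734, 0.1918]
ee_rot: [[0.096, -0.995, 0.019], [-0.995, -0.096, 0.0], [0.001, -0.019, -1.0]]
wrist_force: [10.2, -0.4, 3.3]
gripper_width: 0.195
gripper_force: 30.0
```

```bash
python3 -c "
from h import *
plan([-41.5,-116,189.2])"
```

```text
t 15.5 tcp press mm [ -40.4 -116.1  191.8] rot in press [[0.002, -1.0, 0.019], [-1.0, -0.002, -0.001], [0.001, -0.019, -1.0]] F [10.1 -1.4  3.3] w 0.19541896370303277 gf 29.992749094963074 j [ 10.1  12.5 -20.2   0.2 -56.2  -4.7]
goal [-41.5, -116, 189.2] tool shift mm [-0.1  1.2  2.6]
```

The lever is on its stop: the pull has risen to 10 N and the position matches the stop position to about 1 mm in x. Handing in.

```bash
python3 -c "
from station import *
print(finish_job())"
```

```text
the job is handed in; nothing more can be done
None
```

I handed the job in at 15.5 s with the leaf folded flat, the catch flipped over to the right, and the gripper holding the lever at its stop with 30 N of grip; no verdict came back.

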